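# Hang the dip basket in the rinse tank

## Task

Pick up the orange dip basket and hook its bent lip over the blue rail on the rinse tank's front wall, so that the basket hangs upright inside the tank, with the lip fully home in the gap in the rail, and let go. The gap has to be found by eye or by feel: work the lip along the rail with a light touch and never force it. Leave the other things on the bench where they are.

Things in the scene. Friction and masses are not known exactly. Their poses are not given: they have to be found in the camera images.
- basket_grip (a point): Centre of the upright handle tab of the orange plastic dip basket: 12 mm thick (x), 30 mm wide (y), from 36 mm below this point to 24 mm above it; can be gripped across either way. z up, x from the handle towards the basket. 125 mm above the basket's underside.
- basket_lip (a point): Middle of the underside of the bent lip, 40 mm straight below basket_grip; same axes. The lip is an upside-down channel along y, 40 mm long, 10 mm wide inside (x -5 to +5 mm), its top 4 mm thick, between the back plate (+x side, 3 mm, down to the basket's underside) and a leg (-x side, 3 mm, reaching 16 mm down, then flared outward another 7 mm).
- basket: The same dip basket, about 0.15 kg, 149 mm tall in all, 40 mm wide (y); it stands upright on the white board at first. Origin level with its underside, 85 mm straight below basket_lip; same axes. The open basket proper, 44 mm high, reaches to x = +58 mm.
- tank: Open steel rinse tank fixed to the bench, 240 mm wide (y), 100 mm deep (x). Origin on the white board it stands on (8 mm above the worktop), under the middle of the front wall; x points into the tank, y along the wall. Wall 6 mm thick (x -3 to +3 mm), top at z = 100 mm; inner floor at z = 8 mm. Grey end guides beyond y = -80 and +80 mm, 18 mm thick, 113 mm high, do not fit the lip.
- rail_top (a point): Middle of the tank's front wall, 110 mm above its foot, level with the top of the blue rail (6 mm thick, same axes as the tank), which runs along the wall from y = -80 to +80 mm. basket_lip is at this height when it rests on the rail, 10 mm lower when home in the gap. The rail is hard: touch down at under 10 mm/s. More than 25 N on it counts as forcing; 3 to 6 N is enough.
- wall_top (a point): Middle of the tank's front wall, 100 mm above tank's origin: the bottom of the gap. The rail has one gap, 44 mm wide, 10 mm deep, its upper corners rounded by 5 mm. The rail is clamped (does not move) at a different place each time: the middle of the gap lies anywhere between y = -20 and +20 mm from this point along the wall, and is not measured.
- amber_bottle: Bystander, not to be disturbed: small amber glass bottle with a red cap, 51 mm across, 108 mm tall. Origin at the middle of its underside.
- beaker: Bystander, not to be disturbed: glass beaker, 54 mm across, 70 mm tall. Origin at the middle of its underside.
- timer: Bystander, not to be disturbed: small white bench timer, the one nearest the white board, 58x66x18 mm. Origin at the middle of its underside.

How it is judged:
On the way, in this order (a step that is already met when the one before it is completed fails the run):
1. the basket is lifted, its lip higher than 180 mm (height (world z) of basket_lip above 0.18 m), for 0.1 s.
2. the lip sits astride the front wall, home in the gap (z of basket_lip in the frame of tank between 0.097 and 0.1025 m and x of basket_lip in the frame of tank between -0.006 and 0.006 m and y of basket_lip in the frame of tank between -0.05 and 0.05 m and angle between basket_lip's own z axis and vertical below 0.12 rad), for 0.2 s.
At the end, for the whole second after the job is handed in: The basket hangs at rest inside the tank: the underside of its lip is at the wall top in the gap (97 to 102.5 mm above the tank's origin; on the rail it would be at 110), within 6 mm of the wall's mid-plane and within 50 mm of the wall's middle, and the basket is upright within 0.12 rad (all of step 2 and linear speed of basket below 0.02 m/s); the robot touches nothing.
It fails at once if the basket is pressed on the tank or its rail with more than 25 N (contact force between basket and tank above 25 N).
It fails at once if a bystander (bottle, beaker, timer) is moved by more than 20 mm (distance of any of amber_bottle, beaker, timer from where it was at the start of the episode above 0.02 m).
It also fails if it takes over 72 s, if anything falls off the work surface, if the arm or the gripper's body presses on something with over 40 N, if the wrist force passes 120 N, or if a joint passes its speed limit or range.

## Robot

A 7-joint arm with a two-finger parallel gripper is mounted at the origin on a cart in front of the work surface, level with it; the furniture and walls round the work are solid. World frame = base frame: x ahead of the robot, y to its left, z up, the work surface at z = 0. Lengths are in m, angles in rad, forces in N, time in s.
With the tool pointing down it reaches from about 0.4 to 0.85 m from the base axis. Payload 10.4 kg.
Tool frame: the origin (TCP) lies on the centre line of the jaws, within the pads' length; the fingertips stand r.tip_extent ahead of it and the grasp point (between the pads) lies 3 mm ahead of it (r.tip_extent is the distance from the TCP to the fingertips, in m); z points along the fingers, y is the direction in which the jaws open and shut (so a half turn about z gives the same grasp; the last joint's range is limited). The gripper opens to 87 mm and grips with 3 to 60 N. Pads are 19 mm wide; open, the fingers measure 117 mm over their backs; the gripper's body (75 mm by 190 mm) begins 51 mm behind the grasp point.
Start: joints at [-1.151, 0.332, -0.065, 1.46, 0.022, 1.35, -0.088], TCP at [0.268, 0.565, 0.245] pointing down, gripper open.
Joint ranges: [-2.6, 2.6], [-0.5, 2.12], [-1.47, 1.34], [0.16, 2.42], [-1.27, 4.41], [0.06, 2.06], [-2.6, 2.6]. Speed limits (rad/s): [2.22, 2.22, 2.79, 2.79, 3.14, 3.14, 3.14].

## Interface

Orientations are given as a unit quaternion [x, y, z, w].
In Python, from bench import r gives the robot as it stands. The module is installed in compiled form; this text tells all that it offers.
- The arm moves only by the shell command python3 -m jog 'ROWS' [FORCE]. ROWS is JSON, a list of rows, each a list of 5 numbers: the shift along the tool's x, y, z in cm, then the turn about the tool's z in rad, then the closure, from 0 (fully open) to 1 (shut). A call has exactly 10 rows; each row shifts and turns the pose as measured when the row begins, along the tool's axes as they then stand; what a row does not reach is not made up. A row lasts 1/10 s, in which the tool goes at most 50 mm and 8.59 degrees, less where a joint would pass 70% of its speed; a pose out of reach is approached as far as the arm can. A call with a gripper value outside its range is refused whole. The fingers move at their own pace and stop on an object; FORCE is the grip in N (left out, the last holds). Time passes only in rows, so rows that do not move let the fingers close, or fill a call up. It gives the time, the measured TCP pose, the force and the opening at its end, in the units of the state.
- r.read_state(): the state, without advancing time (a new reading comes with each control period).
- r.camera(name): name is "scene" or "top" or "wrist"; returns a dict with "pixels" (400x640x3 uint8, red, green, blue), "fx", "fy", "cx", "cy" (pixels), "k1" (the pictures are not rectified: a ray, as slopes to the right and down, at radius r is drawn at 1 + k1 r^2 times it, then the intrinsics apply), "camera_from_world" (4x4, takes a point from world to camera coordinates). Camera axes: x right, y up, looking along -z (the intrinsics and any distortion apply to the point x, -y, -z); pixel columns grow to the right and rows downward; lengths in m; the calibration is good to about 2 mm. A picture is of the moment at which its call begins. There is no depth.
- r.close_job(): hands the job in, once; it reports no verdict.
The state is a dict: "time": time; "joint_positions": joint angles; "joint_vel": joint speeds; "joint_torque": joint torques, N m; "ee_pos": TCP position; "eef_rot": TCP orientation; "ft_force": force on the tool from outside, world axes, zero at the start; "torque": the same for the moment, N m; "width": finger opening in m.
Only numpy, scipy, OpenCV 4.12 (cv2) and the standard library are available. Lean on these libraries where they do the work, as an engineer would, in place of code of your own. Each camera call takes 0.05 s, during which the arm holds its last target. There are 200 camera calls.

## Working session

There is one attempt and no reset: what is moved stays moved. The work goes in short steps, Python scripts to look and compute and a shell command to move; the robot and the scene stay as the last step left them, time stands still between calls to the robot, and variables do not carry over. Pictures are saved under pics/ and viewed, about 8 in all and at most 12, crops included, and the job is handed in when it is done.

```bash
mkdir -p pics; cat > h.py <<'E'
import numpy as np, cv2
from bench import r
def grab(n,f):
    c=r.camera(n); cv2.imwrite('pics/'+f+'.png',c['pixels'][...,::-1]); np.savez('pics/'+f+'.npz',**c); return c
def load(f): return dict(np.load('pics/'+f+'.npz'))
def ray(c,u,v):
    K=np.array([[c['fx'],0,c['cx']],[0,c['fy'],c['cy']],[0,0,1.]],float)
    x,y=cv2.undistortPoints(np.array([[[u,v]]],float),K,np.array([float(c['k1']),0,0,0,0]))[0,0]
    T=c['camera_from_world']; R=T[:3,:3]
    return -R.T@T[:3,3], R.T@np.array([x,-y,-1.])
def atz(c,u,v,z):
    o,d=ray(c,u,v); return o+d*(z-o[2])/d[2]
def proj(c,p):
    T=c['camera_from_world']; q=T[:3,:3]@np.asarray(p,float)+T[:3,3]; x,y=q[0]/-q[2],-q[1]/-q[2]
    s=1+c['k1']*(x*x+y*y); return np.array([c['fx']*x*s+c['cx'],c['fy']*y*s+c['cy']])
E
python3 - <<'E'
from h import *
np.set_printoptions(precision=4,suppress=True)
for n in ['scene','top','wrist']:
    c=grab(n,n+'0'); T=c['camera_from_world']; print(n,c['fx'],c['k1'],-T[:3,:3].T@T[:3,3])
s=r.read_state(); print(s['time'],s['ee_pos'],s['eef_rot'],s['width'],r.tip_extent)
E
```

```text
scene 472.8266099446819 0.015788649102033668 [-0.0894 -0.8909  0.6605]
top 387.0292109720943 -0.03097712689934326 [0.3381 0.1187 1.0542]
wrist 321.21125728907253 -0.019191424946164395 [0.1936 0.6005 0.3816]
0.15 [0.2677 0.5645 0.2439] [ 0.2196  0.9756 -0.0005 -0.0001] 0.08717433329170797 0.022
```

View pics/scene0.png

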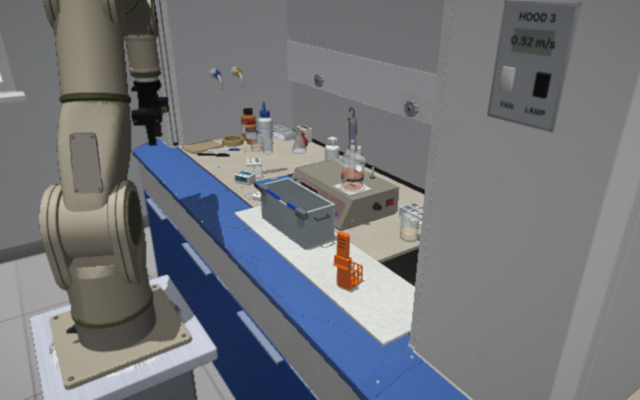

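View pics/top0.png

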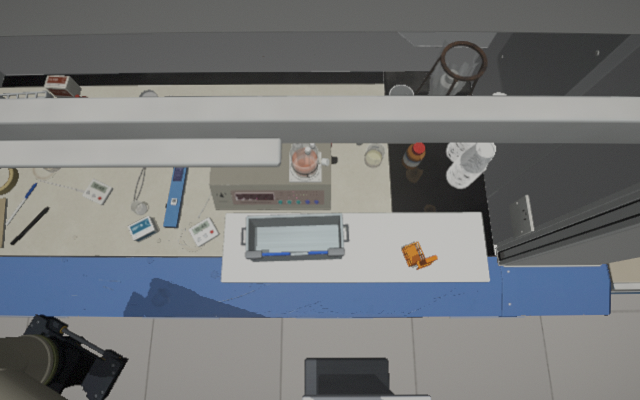

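The scene view shows the tank at (295,210) and the basket at (345,262). In the top view the tank spans (246..345, 215..258) and the basket is at (415,255), turned. Next I'll enlarge both.

```bash
python3 - <<'E'
from h import *
t=cv2.imread('pics/top0.png'); s=cv2.imread('pics/scene0.png')
R=lambda im,w,h:cv2.resize(im,(w,h),interpolation=cv2.INTER_CUBIC)
a=R(t[210:270,232:352],800,400)   # 6.667x
b=R(t[236:276,395:445],250,200)   # 5x
d=R(s[225:295,320:370],143,200)
e=R(s[172:252,250:340],225,200)
o=np.zeros((600,800,3),np.uint8); o[:400]=a; o[400:,:250]=b; o[400:,260:403]=d; o[400:,410:635]=e
cv2.imwrite('pics/m1.png',o)
c=load('top0')
for uv in [(247,252),(342,252)]: print(atz(c,*uv,.118))
E
```

```text
[0.48871605 0.2919744  0.118     ]
[0.48861461 0.0611193  0.118     ]
```

View pics/m1.png

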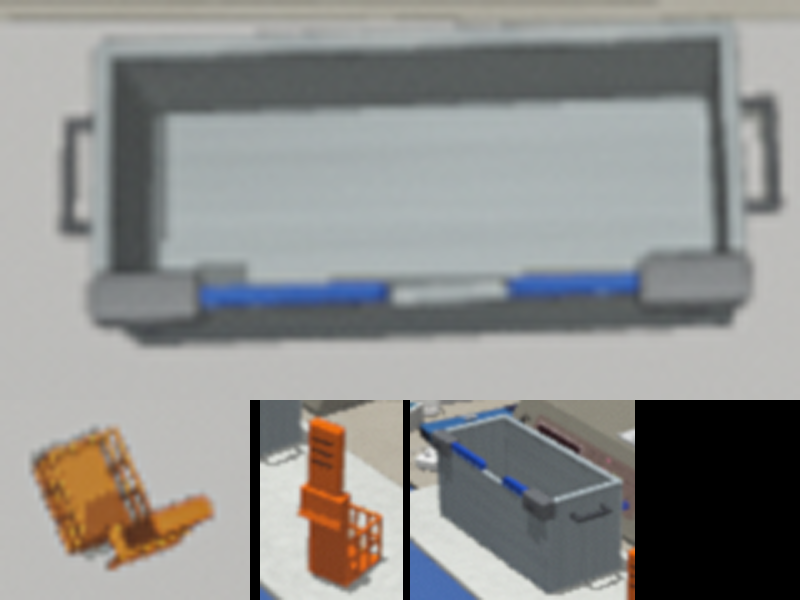

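The rail gap is plainly visible, at crop columns 388–508 and row 292 (full-image columns 290–308). I'll fit the basket pose by silhouette and the tank by the rail ends.

```bash
cat > fit.py <<'E'
from h import *
from scipy.optimize import minimize
B=[(-6,6,-15,15,89,149),(-8,8,-20,20,85,89),(5,8,-20,20,0,89),(-8,-5,-20,20,69,85),(-11,-5,-20,20,62,69),(8,58,-20,20,0,44)]
def sil(c,x,y,yaw,win,z=.008,S=4):
    u0,v0,w,h=win; m=np.zeros((h*S,w*S),np.uint8); cs,sn=np.cos(yaw),np.sin(yaw)
    for b in B:
        P=[]
        for X in b[:2]:
            for Y in b[2:4]:
                for Z in b[4:]:
                    X_,Y_=X/1e3,Y/1e3; P.append(proj(c,[x+cs*X_-sn*Y_,y+sn*X_+cs*Y_,z+Z/1e3]))
        P=(np.array(P)+.5-[u0,v0])*S*16-8
        cv2.fillConvexPoly(m,cv2.convexHull(P.astype(np.int32)),255,shift=4)
    return cv2.resize(m,(w,h),interpolation=cv2.INTER_AREA)/255.
def mask(c,win):
    u0,v0,w,h=win; hsv=cv2.cvtColor(c['pixels'][v0:v0+h,u0:u0+w],cv2.COLOR_RGB2HSV)
    m=((hsv[...,0]<18)&(hsv[...,1]>130)).astype(np.uint8)
    return cv2.morphologyEx(m,cv2.MORPH_CLOSE,np.ones((3,3))).astype(float)
def fit(views,starts):
    M=[(c,w,mask(c,w)) for c,w in views]
    f=lambda p:sum(np.abs(sil(c,p[0],p[1],p[2],w)-m).sum() for c,w,m in M)
    best=min((minimize(f,s,method='Nelder-Mead',options=dict(initial_simplex=np.array(s)+np.vstack([np.zeros(3),np.diag([.01,.01,.2])]),xatol=1e-4,fatol=.1,maxiter=300)) for s in starts),key=lambda q:q.fun)
    return best.x,best.fun,[m.sum() for *_,m in M],[sil(c,*best.x,w)-m for c,w,m in M]
E
python3 - <<'E'
from fit import *
np.set_printoptions(precision=4,suppress=True)
t=load('top0'); s=load('scene0'); T=(t,(395,236,50,40)); S=(s,(325,222,45,75))
g=atz(t,420,260,.1)
for v in ([T,S],[T],[S]):
    x,f,a,_=fit(v,[(g[0],g[1],k) for k in (-.3,.3,.7,1.1)]); print(x,f,a)
L=atz(t,261.7,254.2,.118);Rr=atz(t,328,252.6,.118);print('rail',L,Rr,np.hypot(*(L-Rr)[:2]))
for u,v in((290.2,253.8),(308.2,253.3)):print(atz(t,u,v,.113))
d=(L-Rr)[:2];print('tank yaw',np.arctan2(-d[0],d[1]))
# scene blue and tank mid projections
for p in (L,Rr):print(proj(s,p))
R=cv2.cvtColor(t['pixels'],cv2.COLOR_RGB2HSV)[240:262,255:335]
b=(R[...,0]>105)&(R[...,0]<128)&(R[...,1]>140); vv,uu=np.nonzero(b); print(np.polyfit(uu+255,vv+240,1),uu.min()+255,uu.max()+255,np.nonzero(~b.any(0))[0]+255)
E
```

```text
[ 0.4688 -0.1445  0.4046] 316.9921568627451 [np.float64(438.0), np.float64(923.0)]
[ 0.4669 -0.1432  0.3763] 124.39999999999999 [np.float64(438.0)]
[ 0.4713 -0.1438  0.4381] 180.76078431372548 [np.float64(923.0)]
rail [0.4834 0.2559 0.118 ] [0.4872 0.0951 0.118 ] 0.1608875947056066
[0.4851 0.1871 0.113 ]
[0.4863 0.1433 0.113 ]
tank yaw 0.023777599233724096
[266.0667 189.3268]
[295.5161 208.7627]
[ -0.0283 261.4693] 262 327 [255 256 257 258 259 260 261 290 291 292 293 294 295 296 297 298 299 300
 301 302 303 304 305 306 307 308 328 329 330 331 332 333 334]
```

The rail measures 160.9 mm against a nominal 160, so that fit is good. The gap centre is near y = 0.165, about -10 mm along the wall. The basket is near (0.469, -0.144) with yaw 0.40. Moving there now.

```bash
cat > go.py <<'E'
import sys
from h import *
from scipy.spatial.transform import Rotation as Ro
# usage: go.py x y z heading_of_tool_y  -> remaining in tool axes (cm), turn about tool z
x,y,z,hd=map(float,sys.argv[1:]); s=r.read_state(); R=Ro.from_quat(s['eef_rot']).as_matrix()
d=R.T@(np.array([x,y,z])-s['ee_pos'])*100; h=np.arctan2(R[1,1],R[0,1]); t=-(hd-h); t=(t+np.pi/2)%np.pi-np.pi/2
np.set_printoptions(precision=4,suppress=True)
print('t',round(s['time'],2),'ee',s['ee_pos'],'w',round(s['width'],4),'F',np.array(s['ft_force']),'tau',np.array(s['torque']),'j7',s['joint_positions'][-1]); print('tilt',np.arccos(-R[2,2]),'head',h,'\nremain cm',d,'turn',t)
E
python3 -m jog '[[-2.4,-2.7,0,0,0],[-2.4,-2.7,0,0,0],[-2.4,-2.7,0,0,0],[-2.4,-2.7,0,0,0],[-2.4,-2.7,0,0,0],[-2.4,-2.7,0,0,0],[-2.4,-2.7,0,0,0],[-2.4,-2.7,0,0,0],[-2.4,-2.7,0,0,0],[-2.4,-2.7,0,0,0]]'
python3 go.py .469 -.144 .245 .40
```

```text
time: 1.15
ee_pos: [0.3689, 0.2077, 0.2405]
eef_rot: [0.216, 0.976, -0.002, -0.002]
ft_force: [0.4, -0.3, -0.0]
width: 0.087
t 1.15 ee [0.3689 0.2077 0.2405] w 0.087 F [ 0.418  -0.2838 -0.0492] tau [ 0.0328 -0.0683 -0.0428] j7 0.4952610961999991
tilt 0.005745954216540704 head 1.135926821635902 
remain cm [-23.8958 -27.6786  -0.3895] turn 0.7359268216359021
```

```bash

python3 -m jog '[[-2.4,-2.8,0,0,0],[-2.4,-2.8,0,0,0],[-2.4,-2.8,0,0,0],[-2.4,-2.8,0,0,0],[-2.4,-2.8,0,0,0],[-2.4,-2.8,0,0,0],[-2.4,-2.8,0,0,0],[-2.4,-2.8,0,0,0],[-2.0,-2.2,0,0,0],[-1,-1,0,0,0]]' >/dev/null
python3 -m jog '[[0,0,0,0.12,0],[0,0,0,0.12,0],[0,0,0,0.12,0],[0,0,0,0.12,0],[0,0,0,0.12,0],[0,0,0,0.12,0],[0,0,0,0.02,0],[0,0,0,0,0],[0,0,0,0,0],[0,0,0,0,0]]'
python3 go.py .469 -.144 .245 .40
python3 - <<'E'
from h import *
c=grab('wrist','w1'); print(-c['camera_from_world'][:3,:3].T@c['camera_from_world'][:3,3])
E
```

```text
time: 3.15
ee_pos: [0.4613, -0.1396, 0.2395]
eef_rot: [0.567, 0.824, -0.003, -0.002]
ft_force: [-0.3, -0.8, 0.3]
width: 0.0871
t 3.15 ee [ 0.4613 -0.1396  0.2395] w 0.0871 F [-0.2795 -0.8017  0.3456] tau [-0.0678 -0.0198  0.0311] j7 0.56635775150894
tilt 0.006326884043158579 head 0.36465610001339177 
remain cm [-0.6896  0.5624 -0.5528] turn -0.03534389998660825
[ 0.4327131  -0.06187952  0.37721497]
```

View pics/w1.png

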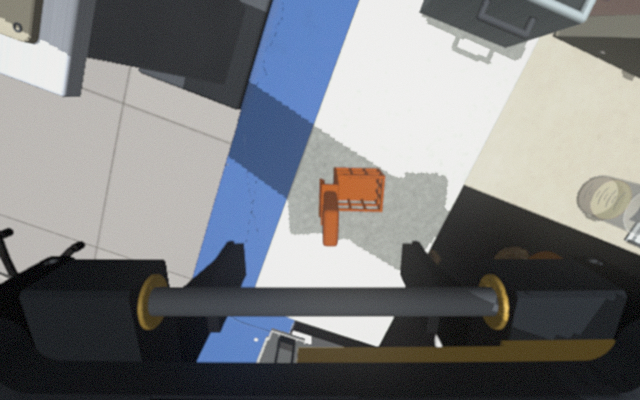

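The wrist view shows the basket unobstructed at (322–385, 165–245), with the tab roughly square to the jaws. Refitting with this view added.

```bash
python3 - <<'E'
from fit import *
np.set_printoptions(precision=4,suppress=True)
t=load('top0'); s=load('scene0');w=load('w1'); T=(t,(395,236,50,40)); S=(s,(325,222,45,75)); W=(w,(305,150,95,105))
for v in ([W],[W,T,S]):
    x,f,a,_=fit(v,[(.469,-.144,k) for k in (.25,.4)]); print(x,f,a)
E
python3 go.py .469 -.144 .136 .40
```

```text
[ 0.468  -0.1427  0.3647] 760.2941176470588 [np.float64(2655.0)]
[ 0.4683 -0.1432  0.3756] 1094.964705882353 [np.float64(2655.0), np.float64(438.0), np.float64(923.0)]
t 3.2 ee [ 0.4613 -0.1395  0.2395] w 0.0871 F [-0.2484 -1.1527  0.4425] tau [-0.0354 -0.0066 -0.0416] j7 0.5661651160782076
tilt 0.006318499872000399 head 0.36449604043897055 
remain cm [-0.6909  0.6292 10.3463] turn -0.035503959561029586
```

```bash

python3 -m jog '[[-0.3,0.3,0,0,0],[-0.2,0.2,0.5,0,0],[0,0,1.0,0,0],[0,0,1.2,0,0],[0,0,1.2,0,0],[0,0,1.2,0,0],[0,0,1.2,0,0],[0,0,1,0,0],[0,0,0.5,0,0],[0,0,0,0,0]]' 30 >/dev/null
python3 go.py .468 -.143 .136 .37
python3 - <<'E'
from h import *
cv2.imwrite('pics/w2c.png',cv2.cvtColor(grab('wrist','w2')['pixels'],cv2.COLOR_RGB2BGR)[100:400,150:500])
E
```

```text
t 4.2 ee [ 0.4666 -0.1427  0.1527] w 0.0872 F [-0.9235 -0.1025 -0.2428] tau [-0.057   0.0166  0.0276] j7 0.645863533448248
tilt 0.009387326635792899 head 0.3667556765731575 
remain cm [-0.0787  0.1395  1.6712] turn -0.0032443234268424437
```

View pics/w2c.png

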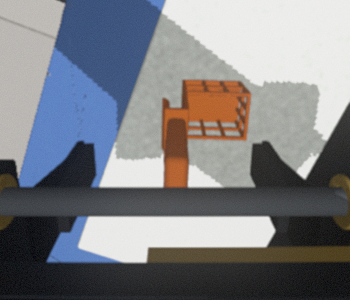

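The tab (crop x≈176) is centred between the fingers (95 and 255). I'll finish the descent and close.

```bash

python3 -m jog '[[0,0.1,0.8,0,0],[0,0,0.8,0,0],[0,0,0.2,0,0],[0,0,0,0,0],[0,0,0,0,0.5],[0,0,0,0,1],[0,0,0,0,1],[0,0,0,0,1],[0,0,0,0,1],[0,0,0,0,1]]' 30 >/dev/null
python3 go.py .468 -.143 .136 .37
python3 -m jog '[[0,0,0,0,1],[0,0,0,0,1],[0,0,-0.5,0,1],[0,0,-1,0,1],[0,0,-1.5,0,1],[0,0,-2,0,1],[0,0,-2,0,1],[0,0,-2,0,1],[0,0,-2,0,1],[0,0,-2,0,1]]'
python3 go.py .468 -.143 .263 .37

```

```text
t 5.25 ee [ 0.469  -0.1425  0.1353] w 0.0468 F [ 0.2546 -0.107   0.1169] tau [-0.1102  0.0483 -0.0042] j7 0.6643798523655333
tilt 0.005628752649210229 head 0.3669299250582214 
remain cm [-0.0076 -0.1069 -0.0689] turn -0.0030700749417786888
time: 6.25
ee_pos: [0.467, -0.1426, 0.2716]
eef_rot: [0.567, 0.824, -0.004, -0.003]
ft_force: [0.1, -0.4, -1.7]
width: 0.0117
t 6.25 ee [ 0.467  -0.1426  0.2716] w 0.0117 F [ 0.0579 -0.4115 -1.7123] tau [-0.016   0.0125  0.0085] j7 0.5685385652523481
tilt 0.010830517611750615 head 0.36503075563678844 
remain cm [-0.0744  0.0871  0.8568] turn -0.004969244363211445
```

```bash

python3 -m jog '[[0,0,-2,0,1],[0,0,-2,0,1],[1,0.5,0,0,1],[2,1,0,0,1],[3,1.5,0,0,1],[3.5,1.5,0,0,1],[3.5,1.5,0,0,1],[3.5,1.5,0,0,1],[3.5,1.5,0,0,1],[3,1.5,0,0,1]]' >/dev/null
python3 -m jog '[[2,1,0,0,1],[1,0.5,0,0,1],[0,0,0,0.06,1],[0,0,0,0.06,1],[0,0,0,0.06,1],[0,0,0,0.06,1],[0,0,0,0.06,1],[0,0,0,0.04,1],[0,0,0,0,1],[0,0,0,0,1]]'
python3 go.py .486 .165 .30 .024
python3 - <<'E'
from h import *
for n in('top','scene','wrist'): grab(n,n+'3')
o=np.zeros((600,800,3),np.uint8)
o[:300,:420]=cv2.resize(cv2.imread('pics/top3.png')[190:290,230:370],(420,300))
o[300:600,:400]=cv2.resize(cv2.imread('pics/scene3.png')[120:270,220:420],(400,300))
o[:400,420:]=cv2.imread('pics/wrist3.png')[:,130:510]
cv2.imwrite('pics/m3.png',o)
E
```

```text
time: 8.25
ee_pos: [0.4793, 0.156, 0.3065]
eef_rot: [0.705, 0.71, -0.01, -0.003]
ft_force: [-0.2, 0.3, -2.5]
width: 0.0117
t 8.25 ee [0.4793 0.156  0.3065] w 0.0117 F [-0.187   0.3422 -2.4781] tau [-0.1158 -0.0134  0.0197] j7 -0.38351879350007123
tilt 0.020940222962109956 head 0.006936052804738474 
remain cm [0.9044 0.6858 0.6334] turn -0.01706394719526161
```

View pics/m3.png

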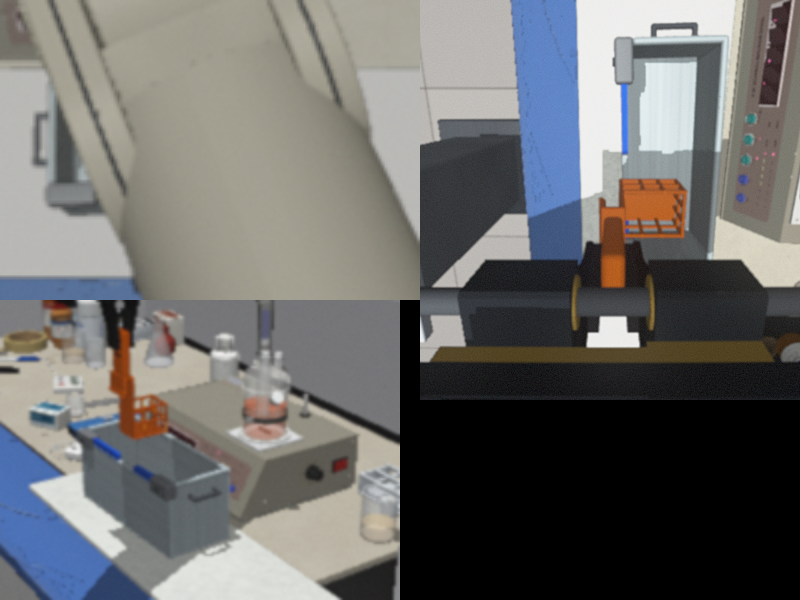

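The basket hangs squarely from the jaws. The scene crop shows it above the tank, with blue rail pieces either side of the gap. The wrist view shows the lip channel over the wall line. Fitting the in-hand pose and the tank line now.

```bash
cat > fit4.py <<'E'
from fit import *
def fit4(views,p0):
    M=[(c,w,mask(c,w)) for c,w in views]
    f=lambda p:sum(np.abs(sil(c,p[0],p[1],p[2],w,p[3])-m).sum()/np.sqrt(m.sum()) for c,w,m in M)
    b=minimize(f,p0,method='Nelder-Mead',options=dict(initial_simplex=np.array(p0)+np.vstack([np.zeros(4),np.diag([.006,.006,.06,.008])]),xatol=1e-4,fatol=.01,maxiter=500))
    return b.x,b.fun,[(round(np.abs(sil(c,b.x[0],b.x[1],b.x[2],w,b.x[3])-m).sum()),m.sum()) for c,w,m in M]
E
python3 - <<'E'
from fit4 import *
np.set_printoptions(precision=4,suppress=True)
s=load('scene3');w=load('wrist3'); S=(s,(262,146,50,50)); W=(w,(295,165,105,82))
for v in ([S,W],[W],[S]):
    for z in(.18,.172):print(fit4(v,[.4793,.156,.007,z]))
# tank wall line from wrist: blue rail far piece
h=cv2.cvtColor(w['pixels'],cv2.COLOR_RGB2HSV)[:170,320:360]
b=(h[...,0]>105)&(h[...,0]<128)&(h[...,1]>180); v,u=np.nonzero(b); p=np.polyfit(v,u+320,1); print(v.min(),v.max(),p)
for vv in (v.min()+2,v.max()-2): print(atz(w,p[0]*vv+p[1],vv,.118))
# scene blue pieces check of tank pose
s0=load('scene0')
for yy in (80,12,-32,-80):
    c,sn=np.cos(.024),np.sin(.024); X=np.array([.4853,.1755,.118])+[-sn*yy/1e3,c*yy/1e3,0]; print(yy,X,proj(s0,X))
h=cv2.cvtColor(s0['pixels'],cv2.COLOR_RGB2HSV)[180:215,258:305]; b=(h[...,0]>105)&(h[...,0]<128)&(h[...,1]>180)
n,l,st,ce=cv2.connectedComponentsWithStats(b.astype(np.uint8)); print(st[1:]+[258,180,0,0,0],ce[1:]+[258,180])
E
```

```text
(array([ 0.4781,  0.1534, -0.0103,  0.1568]), np.float64(19.898944645965102), [(164, np.float64(604.0)), (846, np.float64(4099.0))])
(array([ 0.4781,  0.1525, -0.0081,  0.1536]), np.float64(19.834294657426877), [(203, np.float64(604.0)), (741, np.float64(4099.0))])
(array([0.4786, 0.1502, 0.0111, 0.1476]), np.float64(8.998053456769252), [(576, np.float64(4099.0))])
(array([0.4787, 0.1499, 0.0137, 0.1469]), np.float64(9.048586425019069), [(579, np.float64(4099.0))])
(array([ 0.4865,  0.168 , -0.0851,  0.1546]), np.float64(4.415839570202563), [(109, np.float64(604.0))])
(array([ 0.4935,  0.1798, -0.1084,  0.1491]), np.float64(4.279091195856114), [(105, np.float64(604.0))])
85 152 [  0.0146 332.4083]
[0.4856 0.2538 0.118 ]
[0.4875 0.1939 0.118 ]
80 [0.4834 0.2555 0.118 ] [266.1439 189.3794]
12 [0.485  0.1875 0.118 ] [277.9613 197.1737]
-32 [0.4861 0.1435 0.118 ] [286.0938 202.5381]
-80 [0.4872 0.0955 0.118 ] [295.4424 208.705 ]
[[267 189  13  10  34]
 [288 203   8   6  22]] [[273.0882 193.6176]
 [291.0455 205.4545]]
```

The fit shows the tab is gripped about 25 mm higher than planned, because the fingers closed during the first part of the lift. It still holds with about 18 mm of pad overlap, so I'll continue with a light touch and move above the gap, biased slightly into the tank.

```bash

python3 -m jog '[[0.4,0.4,0,-0.02,1],[0.4,0.4,0,0,1],[0.4,0.4,0,0,1],[0.1,0.1,0,0,1],[0,0,0,0,1],[0,0,0.8,0,1],[0,0,0.8,0,1],[0,0,0.8,0,1],[0,0,0.8,0,1],[0,0,0,0,1]]' 40 >/dev/null
python3 go.py .491 .169 .24 .025
python3 - <<'E'
from fit4 import *
np.set_printoptions(precision=4,suppress=True)
s=grab('scene','scene4');w=grab('wrist','wrist4')
for z in(.125,.118):print(fit4([(w,(295,165,105,82))],[.490,.168,.025,z]))
o=np.zeros((500,800,3),np.uint8)
o[:,:400]=cv2.resize(cv2.imread('pics/scene4.png')[140:240,250:330],(400,500),interpolation=cv2.INTER_CUBIC)
o[:,400:]=cv2.resize(cv2.imread('pics/wrist4.png')[30:280,280:480],(400,500))
cv2.imwrite('pics/m4.png',o)
E
```

```text
t 9.4 ee [0.4923 0.1703 0.2704] w 0.0121 F [-0.0897 -0.0101 -2.444 ] tau [-0.0718  0.0596 -0.017 ] j7 -0.35809797079851446
tilt 0.022187020912503377 head 0.030205153800163496 
remain cm [-0.0982 -0.0725  3.0445] turn 0.005205153800163398
(array([0.4919, 0.1642, 0.0369, 0.1099]), np.float64(11.117342093358493), [(706, np.float64(4029.0))])
(array([0.4919, 0.1647, 0.0357, 0.1122]), np.float64(11.12586799409974), [(706, np.float64(4029.0))])
```

View pics/m4.png

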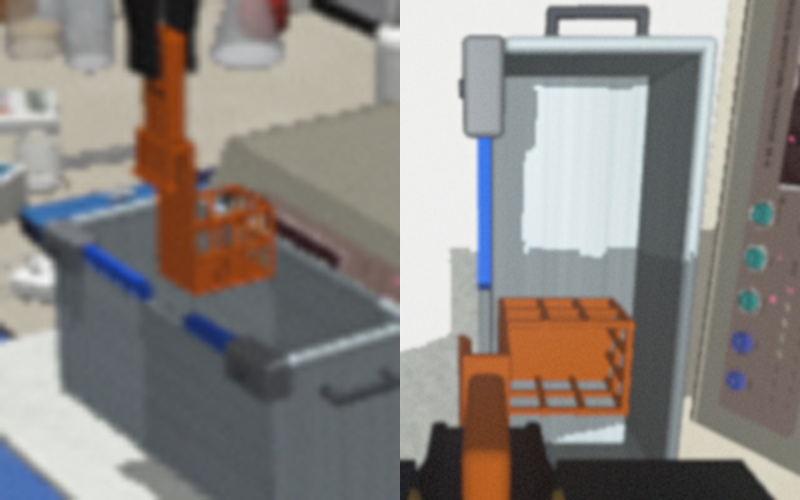

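The back plate is inside the wall, the leg is outside it, and the lip is over the gap (far gap edge at wrist crop (485,287)). I'll shift 2 mm outward and descend to just above the rail.

```bash

python3 -m jog '[[0,-0.2,0,0,1],[0,-0.1,0.6,0,1],[0,0,0.6,0,1],[0,0,0.6,0,1],[0,0,0.6,0,1],[0,0,0.6,0,1],[0,0,0.6,0,1],[0,0,0.5,0,1],[0,0,0,0,1],[0,0,0,0,1]]' >/dev/null
python3 go.py .490 .170 .22 .025
python3 - <<'E'
from fit4 import *
np.set_printoptions(precision=4,suppress=True)
w=grab('wrist','wrist5')
for z in(.07,.062):print(fit4([(w,(295,165,105,82))],[.490,.165,.025,z]))
for c in (load('wrist4'),w):
    h=cv2.cvtColor(c['pixels'],cv2.COLOR_RGB2HSV)[60:230,300:345]
    b=(h[...,0]>105)&(h[...,0]<128)&(h[...,1]>180); v,u=np.nonzero(b); p=np.polyfit(v+60,u+300,1); print('rail piece',v.min()+60,v.max()+60)
    for vv in (v.min()+60,v.max()+60.5): print(atz(c,p[0]*vv+p[1],vv,.118))
E
```

```text
t 10.5 ee [0.489  0.1701 0.2275] w 0.0119 F [ 0.8943  0.5985 -1.9859] tau [-0.0443 -0.0377 -0.0361] j7 -0.3544040092949908
tilt 0.019662918755809517 head 0.030125057051457106 
remain cm [-0.0039  0.1141  0.7472] turn 0.00512505705145716
(array([0.4884, 0.1639, 0.0361, 0.0663]), np.float64(10.734500855456051), [(678, np.float64(3985.0))])
(array([0.4885, 0.1638, 0.0456, 0.0664]), np.float64(10.859366140845651), [(686, np.float64(3985.0))])
rail piece 99 171
[0.4862 0.2567 0.118 ]
[0.4882 0.1934 0.118 ]
rail piece 99 172
[0.486  0.2562 0.118 ]
[0.4873 0.2016 0.118 ]
```

```bash

python3 -m jog '[[0,0,0.4,0,1],[0,0,0.4,0,1],[0,0,0.4,0,1],[0,0,0.4,0,1],[0,0,0.2,0,1],[0,0,0.1,0,1],[0,0,0.09,0,1],[0,0,0.09,0,1],[0,0,0.09,0,1],[0,0,0.09,0,1]]' >/dev/null
python3 go.py .489 .170 .1845 .028
python3 -m jog '[[0,0,0.09,0,1],[0,0,0.09,0,1],[0,0,0.09,0,1],[0,0,0.09,0,1],[0,0,0.09,0,1],[0,0,0.09,0,1],[0,0,0.09,0,1],[0,0,0.09,0,1],[0,0,0.09,0,1],[0,0,0.09,0,1]]' >/dev/null
python3 go.py .489 .170 .1845 .028
```

```text
t 11.55 ee [0.489  0.1701 0.2037] w 0.0118 F [ 0.283   0.7249 -1.4653] tau [-0.0695  0.0911 -0.0085] j7 -0.3481294441617228
tilt 0.018297785916346957 head 0.03026856169784925 
remain cm [0.0086 0.0347 1.9205] turn 0.0022685616978492806
t 12.55 ee [0.4888 0.17   0.194 ] w 0.0116 F [-0.0804 -0.4209 -1.361 ] tau [-0.0824 -0.0048  0.0103] j7 -0.3453608591195959
tilt 0.01807459269385124 head 0.03024000767534063 
remain cm [0.0035 0.0312 0.9517] turn 0.002240007675340605
```

```bash

python3 -m jog '[[0,0,0.08,0,1],[0,0,0.08,0,1],[0,0,0.08,0,1],[0,0,0.08,0,1],[0,0,0.08,0,1],[0,0,0.08,0,1],[0,0,0.08,0,1],[0,0,0.08,0,1],[0,0,0.08,0,1],[0,0,0.08,0,1]]' >/dev/null
python3 go.py .489 .170 .1845 .028
```

```text
t 13.55 ee [0.4888 0.17   0.1853] w 0.0123 F [-0.0596  0.233  -2.1828] tau [-0.063   0.0066  0.0265] j7 -0.3426532362791814
tilt 0.01789028156270383 head 0.030302735789950005 
remain cm [0.     0.0235 0.0842] turn 0.0023027357899501055
```

```bash

python3 -m jog '[[0,0,0.08,0,1],[0,0,0.08,0,1],[0,0,0.08,0,1],[0,0,0.08,0,1],[0,0,0.08,0,1],[0,0,0.08,0,1],[0,0,0.08,0,1],[0,0,0.08,0,1],[0,0,0.08,0,1],[0,0,0.08,0,1]]' >/dev/null
python3 go.py .489 .170 .1845 .028
python3 - <<'E'
from h import *
for n in('wrist','scene'): grab(n,n+'6')
o=np.zeros((500,800,3),np.uint8)
o[:,:400]=cv2.resize(cv2.imread('pics/scene6.png')[140:240,250:330],(400,500),interpolation=cv2.INTER_CUBIC)
o[:,400:]=cv2.resize(cv2.imread('pics/wrist6.png')[80:280,280:440],(400,500))
cv2.imwrite('pics/m6.png',o)
E
```

```text
t 14.55 ee [0.4887 0.1699 0.1767] w 0.0116 F [ 0.6253 -0.0212 -2.0928] tau [-0.0518 -0.0146 -0.012 ] j7 -0.3398531703232189
tilt 0.017668401475410392 head 0.030277001111959065 
remain cm [-0.0011  0.0136 -0.7832] turn 0.002277001111959054
```

View pics/m6.png

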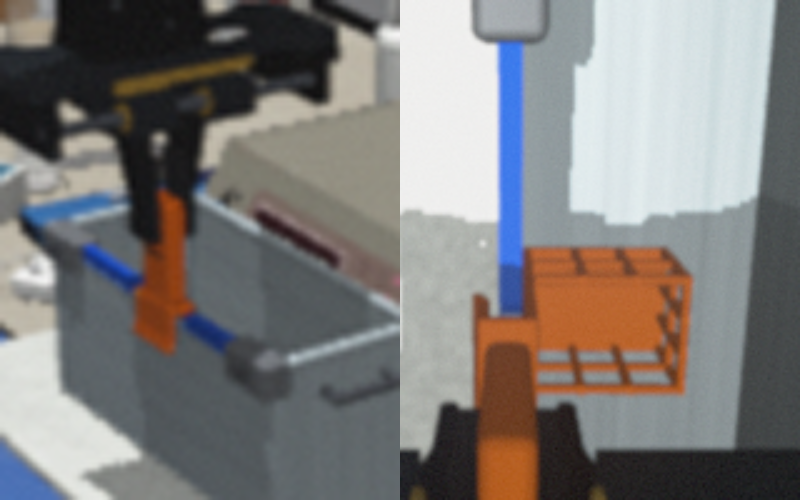

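The lip straddles the wall at about rail level (scene crop (165,295)) with no contact force yet. Continuing down slowly.

```bash

python3 -m jog '[[0,0,0.07,0,1],[0,0,0.07,0,1],[0,0,0.07,0,1],[0,0,0.07,0,1],[0,0,0.07,0,1],[0,0,0.07,0,1],[0,0,0.07,0,1],[0,0,0.07,0,1],[0,0,0,0,1],[0,0,0,0,1]]' >/dev/null
python3 go.py .489 .170 .166 .028
```

```text
t 15.65 ee [0.4887 0.1697 0.1706] w 0.0113 F [-0.0916 -0.2661 -0.5932] tau [-0.146  -0.0428  0.0299] j7 -0.3378248672858358
tilt 0.017667837179387927 head 0.030143454015422854 
remain cm [0.0292 0.0367 0.4573] turn 0.0021434540154228188
```

```bash

python3 -m jog '[[0,0,0.07,0,1],[0,0,0.07,0,1],[0,0,0.07,0,1],[0,0,0.07,0,1],[0,0,0,0,1],[0,0,0,0,1],[0,0,0,0,1],[0,0,0,0,1],[0,0,0,0,1],[0,0,0,0,1]]' >/dev/null
python3 go.py .489 .170 .166 .028
```

```text
t 16.65 ee [0.4888 0.1697 0.17  ] w 0.0117 F [-0.1344 -0.714   1.1514] tau [-0.1859  0.2685 -0.0113] j7 -0.3366162579278698
tilt 0.016912952405669632 head 0.029971779601268796 
remain cm [0.0364 0.0228 0.4028] turn 0.0019717796012688193
```

Contact at about 3 N. Is this the rail or the gap bottom? I'll look closely and fit.

```bash
python3 - <<'E'
from fit4 import *
np.set_printoptions(precision=4,suppress=True)
s=grab('scene','scene7'); w=grab('wrist','wrist7')
win=(270,180,30,34); M=mask(s,win)
for z in (.023,.028,.033):
    b=min((np.abs(sil(s,x,y,.028,win,z)-np.where(M>0,1,0))[:, :].sum(),x,y) for x in np.arange(.483,.492,.001) for y in np.arange(.155,.180,.001)); print(z,b)
W=(w,(295,165,105,82))
for z in (.023,.033):print(fit4([W],[.488,.165,.03,z]))
o=np.zeros((500,800,3),np.uint8)
o[:,:400]=cv2.resize(s['pixels'][172:222,262:302,::-1],(400,500),interpolation=cv2.INTER_CUBIC)
o[:,400:]=cv2.resize(w['pixels'][80:280,280:440,::-1],(400,500))
cv2.imwrite('pics/m7.png',o)
E
```

```text
0.023 (np.float64(168.94509803921568), np.float64(0.483), np.float64(0.156))
0.028 (np.float64(173.47058823529412), np.float64(0.483), np.float64(0.155))
0.033 (np.float64(187.2862745098039), np.float64(0.483), np.float64(0.155))
(array([0.4886, 0.1634, 0.041 , 0.0085]), np.float64(10.684844695502255), [(672, np.float64(3958.0))])
(array([0.4886, 0.1635, 0.0417, 0.009 ]), np.float64(10.71121179099152), [(674, np.float64(3958.0))])
```

View pics/m7.png

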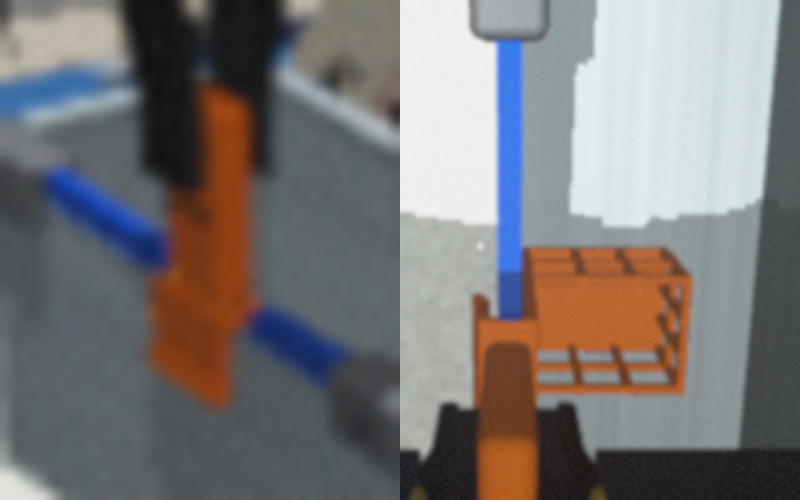

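```bash
python3 - <<'E'
from h import *
s=load('scene7'); np.set_printoptions(precision=1,suppress=True)
for lip in (.108,.118):
  for yc in (.163,.168):
    f=lambda x,y,z:proj(s,[.4872+x*1-.028*y,yc+y+.028*x,z])
    print(lip,yc,'topedge',f(-.008,.02,lip+.004),f(-.008,-.02,lip+.004),'flare',f(-.012,.02,lip-.023),f(-.012,-.02,lip-.023),'tabtop',f(-.006,.015,lip+.064),f(-.006,-.015,lip+.064))
print('meas top (278,199.5)(285.5,204.5) flare (277,207.7)(284.5,212.7) tabtop (282,181) ')
E
```

```text
0.108 0.163 topedge [276.9 200.2] [284.3 205.1] flare [276.  209.3] [283.3 214.4] tabtop [277.6 180.8] [283.3 184.2]
0.108 0.168 topedge [276.  199.6] [283.4 204.5] flare [275.1 208.6] [282.4 213.7] tabtop [276.7 180.2] [282.4 183.6]
0.118 0.163 topedge [276.7 197. ] [284.2 201.8] flare [275.8 206. ] [283.2 211.1] tabtop [277.5 177.4] [283.2 180.7]
0.118 0.168 topedge [275.9 196.3] [283.3 201.2] flare [275.  205.4] [282.3 210.4] tabtop [276.6 176.8] [282.3 180.2]
meas top (278,199.5)(285.5,204.5) flare (277,207.7)(284.5,212.7) tabtop (282,181)
```

Ambiguous: the lip is 5 mm or so below rail-top level by one edge and 2.5 mm by another, and y looks about 3–5 mm short. It may be on a rounded corner. I'll feel along +y with light down pressure.

```bash

python3 -m jog '[[0.06,0,0.04,0,1],[0.06,0,0.04,0,1],[0.06,0,0.04,0,1],[0.06,0,0.04,0,1],[0.06,0,0.04,0,1],[0,0,0.04,0,1],[0,0,0.04,0,1],[0,0,0.04,0,1],[0,0,0.03,0,1],[0,0,0.03,0,1]]' >/dev/null
python3 go.py .489 .170 .166 .028
```

```text
t 17.75 ee [0.489  0.1698 0.17  ] w 0.0118 F [-2.8857 -2.1133  5.1106] tau [-0.4987  0.7293  0.0577] j7 -0.34036664620608514
tilt 0.018436713527238018 head 0.027697903065440486 
remain cm [0.0252 0.0114 0.3977] turn -0.0003020969345595148
```

```bash

python3 -m jog '[[0,0,-0.05,0,1],[0.1,0,-0.02,0,1],[0.12,0,0,0,1],[0.12,0,0,0,1],[0.12,0,0.02,0,1],[0.12,0,0.02,0,1],[0,0,0.03,0,1],[0,0,0.03,0,1],[0,0,0.03,0,1],[0,0,0.03,0,1]]' >/dev/null
python3 go.py .489 .170 .166 .028
```

```text
t 18.75 ee [0.4892 0.1704 0.1701] w 0.0116 F [-3.0692 -2.3884  6.3143] tau [-0.7113  0.8484  0.1309] j7 -0.3506779315118656
tilt 0.02393486144884474 head 0.023332734795788786 
remain cm [-0.0307 -0.0175  0.4101] turn -0.004667265204211235
```

```bash

python3 -m jog '[[0,0,-0.2,0,1],[0,0,-0.2,0,1],[0,0,-0.2,0,1],[0,0,0,0,1],[0.15,0,0,0,1],[0.15,0,0,0,1],[0,0,0,0,1],[0,0,0,0,1],[0,0,0,0,1],[0,0,0,0,1]]' >/dev/null
python3 go.py .489 .170 .166 .028
python3 -m jog '[[0,0,0.07,0,1],[0,0,0.07,0,1],[0,0,0.07,0,1],[0,0,0.07,0,1],[0,0,0.07,0,1],[0,0,0.07,0,1],[0,0,0.07,0,1],[0,0,0.07,0,1],[0,0,0.03,0,1],[0,0,0,0,1]]' >/dev/null
python3 go.py .489 .170 .166 .028
```

```text
t 19.75 ee [0.4893 0.1714 0.1755] w 0.0116 F [ 0.101  -2.6169 -1.5222] tau [-0.7321  0.045  -0.0053] j7 -0.35856554855765926
tilt 0.027511927243447788 head 0.021655666083145186 
remain cm [-0.1195 -0.0193  0.9483] turn -0.006344333916854739
t 20.75 ee [0.49   0.1707 0.1702] w 0.0115 F [-0.3223 -3.0676  0.7574] tau [-0.909   0.1439  0.0456] j7 -0.35651270893723813
tilt 0.026569372579141083 head 0.020952177230123062 
remain cm [-0.061  -0.0916  0.4269] turn -0.007047822769876921
```

With the vertical load gone, a sideways force of about 2.6 N remains 5 mm above the contact height. That means the lip is inside the gap, against its +y edge. To confirm, I'll go down, back off in -y and look for free play and the other edge.

```bash

for i in 1; do python3 -m jog '[[0,0,-0.1,0,1],[-0.15,0,0,0,1],[-0.1,0,0,0,1],[0,0,0,0,1],[0,0,0,0,1],[0,0,0,0,1],[0,0,0,0,1],[0,0,0,0,1],[0,0,0,0,1],[0,0,0,0,1]]' >/dev/null; python3 go.py .489 .170 .170 .028
python3 -m jog '[[-0.15,0,0,0,1],[-0.1,0,0,0,1],[-0.1,0,0,0,1],[0,0,0,0,1],[0,0,0,0,1],[0,0,0,0,1],[0,0,0,0,1],[0,0,0,0,1],[0,0,0,0,1],[0,0,0,0,1]]' >/dev/null; python3 go.py .489 .170 .170 .028; done
```

```text
t 21.75 ee [0.4892 0.1703 0.1704] w 0.0118 F [ 0.5938 -0.6764 -2.2224] tau [-0.1195 -0.0825 -0.0098] j7 -0.35237983169429293
tilt 0.025536238334950705 head 0.0231246435588252 
remain cm [-0.0312 -0.0225  0.0448] turn -0.004875356441174761
t 22.75 ee [0.4893 0.1672 0.1706] w 0.0119 F [-0.9163  0.7724 -2.1577] tau [ 0.1492 -0.1019  0.0128] j7 -0.34607610402880074
tilt 0.02466110332393785 head 0.023651617267317526 
remain cm [ 0.2802 -0.0219  0.0567] turn -0.004348382732682454
```

There is about 3–4 mm of play with resistance at both ends, which matches a 40 mm lip in a 44 mm gap, so it is home. I'll centre, seat lightly and release.

```bash

python3 -m jog '[[0.1,0,0,0,1],[0.1,0,0,0,1],[0,0,0.05,0,1],[0,0,0.05,0,1],[0,0,0.04,0,1],[0,0,0.04,0,1],[0,0,0,0,1],[0,0,0,0,1],[0,0,0,0,1],[0,0,0,0,1]]' >/dev/null; python3 go.py .489 .169 .170 .028
python3 -m jog '[[0,0,0,0,0.8],[0,0,0,0,0.6],[0,0,0,0,0.4],[0,0,0,0,0.2],[0,0,0,0,0],[0,0,0,0,0],[0,0,0,0,0],[0,0,0,0,0],[0,0,0,0,0],[0,0,0,0,0]]' >/dev/null; python3 go.py .489 .169 .170 .028
python3 - <<'E'
from h import *
s=grab('scene','scene8'); w=grab('wrist','wrist8')
o=np.zeros((500,800,3),np.uint8)
o[:,:400]=cv2.resize(s['pixels'][172:222,262:302,::-1],(400,500),interpolation=cv2.INTER_CUBIC)
o[:,400:]=cv2.resize(w['pixels'][80:280,280:440,::-1],(400,500))
cv2.imwrite('pics/m8.png',o)
E
```

```text
t 23.75 ee [0.4894 0.1691 0.1701] w 0.0117 F [-2.2901 -0.4143  2.6137] tau [-0.1796  0.4739  0.0269] j7 -0.34894107755191456
tilt 0.024181314513726328 head 0.02333933950773757 
remain cm [-0.0059 -0.0381  0.0158] turn -0.004660660492262325
t 24.75 ee [0.4898 0.1691 0.1697] w 0.0809 F [-0.1896  0.3643  0.2625] tau [-0.0508 -0.0028 -0.04  ] j7 -0.3490461826333001
tilt 0.023592035758038348 head 0.023262579608819684 
remain cm [-0.0089 -0.0832 -0.027 ] turn -0.0047374203911803026
```

View pics/m8.png

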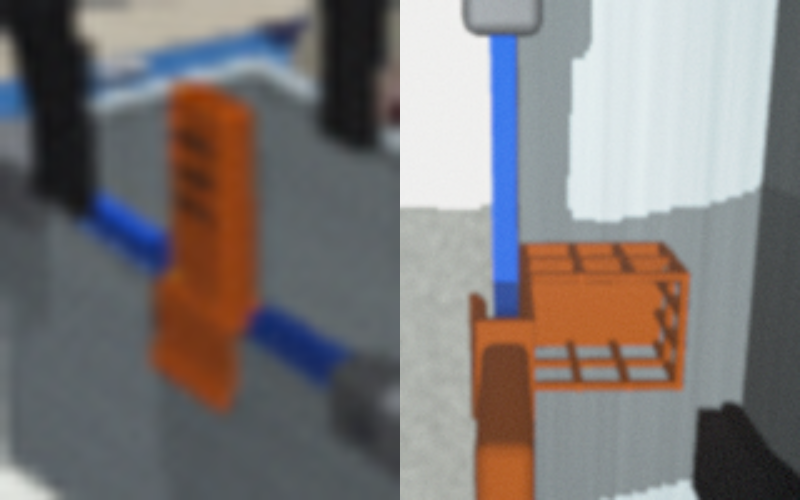

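```bash

python3 -m jog '[[0,0,-0.5,0,0],[0,0,-1,0,0],[0,0,-2,0,0],[0,0,-2,0,0],[0,0,-2,0,0],[0,0,-2,0,0],[0,0,-2,0,0],[0,0,-2,0,0],[0,0,0,0,0],[0,0,0,0,0]]' >/dev/null
python3 -m jog '[[0,-2,-2,0,0],[0,-3,-2,0,0],[3,-3,0,0,0],[4,-2,0,0,0],[4,0,0,0,0],[4,0,0,0,0],[4,0,0,0,0],[4,0,0,0,0],[4,0,0,0,0],[0,0,0,0,0]]' >/dev/null; python3 go.py .489 .169 .170 .028
python3 - <<'E'
from h import *
s=grab('scene','scene9'); t=grab('top','top9')
o=np.zeros((500,800,3),np.uint8)
o[:,:400]=cv2.resize(s['pixels'][172:222,262:302,::-1],(400,500),interpolation=cv2.INTER_CUBIC)
o[:300,400:]=cv2.resize(t['pixels'][210:270,270:350,::-1],(400,300),interpolation=cv2.INTER_CUBIC)
o[320:500,400:700]=t['pixels'][120:300,200:500,::-1]
cv2.imwrite('pics/m9.png',o)
E
```

```text
t 26.85 ee [0.381  0.4461 0.3494] w 0.0868 F [-0.169  -0.6111 -0.8567] tau [-0.1258  0.0643 -0.0445] j7 -0.899980884383588
tilt 0.026944197087280252 head 0.01760763613084889 
remain cm [-27.5589  10.6537  18.2585] turn -0.010392363869151211
```

View pics/m9.png

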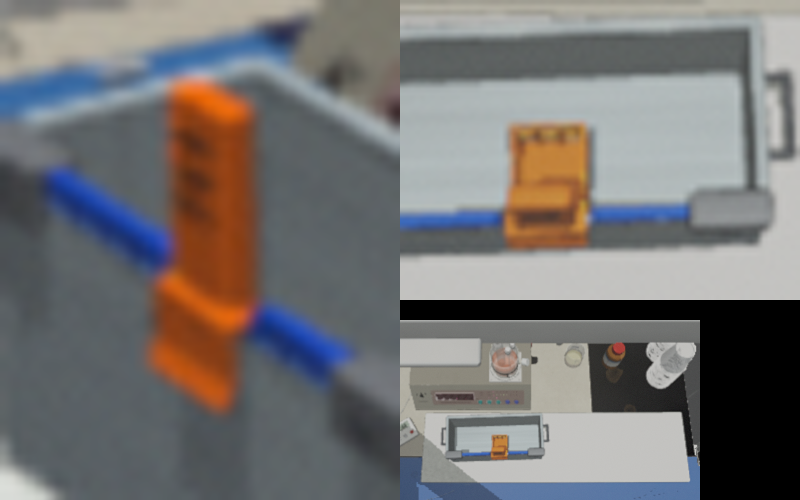

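Both rail pieces end right at the lip in the top view. In the scene view the lip's top edge (155,278) lies well below the rail's top-edge line (about y = 232 there), so it is home. The bystanders in view look unmoved. Handing in.

```bash
python3 -c "
from bench import r
print(r.close_job())"
```

```text
the job is handed in; nothing more can be done
None
```

The basket is hanging upright in the rinse tank with its lip home in the rail gap. I released it, moved the arm clear and handed the job in at about 27 s on the robot's clock.

**Checks that agreed**
- **Side play:** before release the lip had about 3–4 mm of free movement along the rail and met light resistance at both ends. That fits a 40 mm lip in a 44 mm gap.
- **Final pictures:** the lip fills the space between the two blue rail pieces, and its top sits below the rail's top line.
- **Contact force:** the highest reading at the end of any move was about 8 N on the rail.
- **Bystanders:** the bottle and beaker look unmoved in the last top view. The timer is only partly in that crop, so I did not compare it closely, but the arm did no work near it.

**Checks that failed or disagreed**
- **Grip height:** I started lifting before the fingers had fully closed, so they held the tab well above its centre (about 15–25 mm by different estimates). The grip held.
- **Lip height from the cameras:** the estimates disagreed by several millimetres. I relied on the side play and the lip's position against the rail to decide it was home, not on those heights.

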